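# Back off the disc cutter's clamp bolt with the reversible ratchet

## Task

The ratchet on the disc cutter's clamp bolt is still set to tighten. Push its reversing lever gently all the way over to the loosening side, then swing the handle to and fro, as many swings as it takes, to back the bolt off until you feel it come up against its stop, without forcing it there. Leave the ratchet on the bolt, still set to loosen, and do not disturb the other things on the bench.

Things in the scene. Friction and masses are not known exactly. Their poses are not given: they have to be found in the camera images.
- cutter: steel disc cutter screwed to the bench: base plate 170 x 125 x 10 mm, lower die 104 x 92 mm up to 36 mm above the bench, a copper strip 28 mm wide on it; origin on the bench under the clamp bolt's upright axis, z up. It cannot move. The ratchet's handle points roughly towards the robot.
- top_plate: the cutter's upper plate, 100 x 88 x 20 mm, clamped by the bolt in its middle; origin at the centre of its underside, 37 to 39 mm above the bench. Plate, bolt and ratchet rise together, 4 mm per turn of the bolt anticlockwise from above (loosening). The bolt has an unknown 0.6 to 2.1 rad to go to its stop; it stays where it is left.
- ratchet: reversible ratchet, level, captive on the bolt; origin on the bolt axis at mid height of the handle, about 103 mm above the bench; x along the handle to its end, z up. Head 52 mm across, its top 11 mm above the origin; shank 16 mm wide; round grip 22 mm thick from 86 to 192 mm from the axis. It drives only the way it is set; the other way the handle clicks back freely (under 1 N).
- ratchet_grip (a point): middle of the handle's round grip, 145 mm from the bolt axis. 14 teeth: 0.45 rad (at times 0.9) of a swing may be lost, at under 1 N, before the ratchet bites. The bolt then turns at a steady 3 to 4 N of sideways push here; at its stop the push rises by about 3 N for each 8 mm more, and about 18 N overloads the ratchet.
- lever: reversing lever on the head; origin on its upright pivot, 34 mm from the bolt axis towards the handle, at the handle's mid height; its tab points back over the bolt axis. Yaw against the ratchet's: -0.18 tightening (as found), +0.18 loosening, a hard stop at each; it stays where it is put and drives only at its stop. 4 to 6 N at the tip moves it; over 20 N damages it.
- lever_tip (a point): top of the free end of the lever's tab, 40 mm from the pivot, 6 mm past the bolt axis, 25.5 mm above the handle's mid height. The tab's end is a block 7 mm wide, 14 mm long, 14 mm tall. In the ratchet's frame the tip is found at y +7 mm and must go to y -7 mm: seen from the handle's end, facing the head, from right to left.
- file: flat file, 310 mm long, wooden handle; loose, to be left alone
- mandrel: tapered steel ring mandrel, 270 mm long, 25 mm thick at its butt; loose, to be left alone
- mallet: wooden mallet, 250 mm long; loose, to be left alone
- dish: white ceramic dish, 90 mm across, 28 mm high; loose, to be left alone
- wrench: open-ended spanner, 160 mm long; loose, to be left alone
- punches: wooden block 80 x 50 x 22 mm with four steel punches standing in it, 66 mm high in all; loose, to be left alone
- punch: single steel punch standing on the bench, 19 mm across, 55 mm high; loose, to be left alone

How it is judged:
On the way:
1. the lever is over on the loosening side while the bolt is still short of its stop (y of lever_tip in the frame of ratchet below -0.0045 m and z of top_plate in the frame of cutter below 0.0388 m), for 0.2 s.
At the end, for the whole second after the job is handed in: The bolt is backed off to within about 6 degrees of its stop (the top plate's origin is more than 38.93 mm above the cutter's; 39.00 mm at the stop), the lever is still over on the loosening side (tip at y below -4.5 mm in the ratchet's frame), ratchet and plate at rest (z of top_plate in the frame of cutter above 0.03893 m and y of lever_tip in the frame of ratchet below -0.0045 m and angular speed of ratchet below 0.05 rad/s and linear speed of top_plate below 0.005 m/s); the robot touches nothing.
It fails at once if the lever is pushed or squeezed with more than 20 N (contact force between the fingers and lever above 20 N).
It fails at once if the ratchet is overloaded: more than 150 N between it and the bolt, which is about 18 N at the grip (contact force between ratchet and cutter above 150 N).
It fails at once if the bolt is tightened beyond any tightness it was found with (z of top_plate in the frame of cutter below 0.0375 m).
It fails at once if one of the loose things on the bench is disturbed (moved by more than 30 mm) (distance of any of file, mandrel, mallet, dish, wrench, punches, punch from where it was at the start of the episode above 0.03 m).
It also fails if it takes over 64 s, if anything falls off the work surface, if the arm or the gripper's body presses on something with over 40 N, if the wrist force passes 120 N, or if a joint passes its speed limit or range.

## Robot

A 6-joint arm with a two-finger parallel gripper is mounted at the origin on the work surface. World frame = base frame: x ahead of the robot, y to its left, z up, the work surface at z = 0. Lengths are in m, angles in rad, forces in N, time in s.
With the tool pointing down it reaches from about 0.3 to 0.875 m from the base axis. Payload 6.4 kg.
Tool frame: the origin (TCP) lies between the finger pads; the fingertips stand 8 mm ahead of it and the grasp point (between the pads) lies 11 mm behind it; z points along the fingers, x is the direction in which the jaws open and shut, and the axes are right-handed (so a half turn about z gives the same grasp; the last joint's range is limited). The gripper opens to 85 mm and grips with 20 to 120 N. Pads are 22 mm wide; open, the fingers measure 114 mm over their backs; the gripper's body (76 mm by 85 mm) begins 54 mm behind the grasp point. The pads swing forward as they close: fully open they stand 13 mm farther back than shut.
Start: joints at [1.031, 0.181, 1.607, -0, 1.354, -0.206], TCP at [0.188, 0.543, 0.239] pointing down, gripper open.
Joint ranges: [-2.99, 2.99], [-0.89, 2.07], [0.3, 2.58], [-1.14, 4.28], [0, 2.63], [-3.12, 3.12]. Speed limits (rad/s): [2.57, 2.57, 3.01, 3.14, 3.14, 3.14].

## Interface

Orientations are given as a unit quaternion [w, x, y, z].
In Python, from bench import ctrl gives the robot as it stands.
- The arm moves only by the tool drive_tool, never from a script. Its argument "commands" is a list of rows, each an object of numbers: "gripper": the closure, from 0 (fully open) to 1 (shut); "dx", "dy", "dz": the shift along the tool's x, y, z in cm; "turn": the turn about the tool's z in degrees. A call has 1 to 20 rows; each row is the pose to reach, as a shift and turn from the pose commanded when the call began, along the tool's axes at that moment; what a row does not reach only later rows make up. A row lasts 1/8 s, in which the tool goes at most 62.5 mm and 10.7 degrees, less where a joint would pass 70% of its speed; a pose out of reach is approached as far as the arm can. A call with a gripper value outside its range is refused whole. The fingers move at their own pace and stop on an object; the grip force is fixed at half the most. Time passes only in rows, so rows that repeat a pose let the fingers close. It gives the time, the measured TCP pose, the force and the opening at its end, in the units of the state.
- ctrl.get_obs(): the state, without advancing time (a new reading comes with each control period).
- ctrl.camera(name): name is "side" or "top" or "wrist"; returns a dict with "image" (384x512x3 uint8, red, green, blue), "mtx" (3x3 intrinsics, pixels), "R" (3x3) and "t" (3): a world point X has camera coordinates R X + t. Camera axes: x right, y down, z forward; pixel columns grow to the right and rows downward; lengths in m; the calibration is good to about 2 mm. A picture is of the moment at which its call begins. There is no depth.
- ctrl.hand_in(): hands the job in, once; it reports no verdict.
The state is a dict: "time_s": time; "q": joint angles; "dq": joint speeds; "joint_efforts": joint torques, N m; "eef_pos": TCP position; "eef_rot": TCP orientation; "wrist_force": force on the tool from outside, world axes, zero at the start; "torque": the same for the moment, N m; "opening": opening from 0.0 (shut) to 1.0 (fully open).
Only numpy, scipy, OpenCV 4.12 (cv2) and the standard library are available. Lean on these libraries where they do the work, as an engineer would, in place of code of your own. Each camera call takes 0.05 s, during which the arm holds its last target.

## Working session

There is one attempt and no reset: what is moved stays moved. The work goes in short steps, Python scripts to look and compute and a tool call to move; the robot and the scene stay as the last step left them, time stands still between calls to the robot, and variables do not carry over. Pictures are saved under pics/ and viewed, and the job is handed in when it is done.

Besides the shell and the picture viewer there is one more tool, called after ">>>" in YAML: its name, and indented under it one key for each argument. drive_tool: Moves the arm, as the interface text tells. Its arguments: {"type":"object","properties":{"commands":{"type":"array","items":{"type":"object","properties":{"gripper":{"type":"number"},"dx":{"type":"number"},"dy":{"type":"number"},"dz":{"type":"number"},"turn":{"type":"number"}}}}},"required":["commands"]}

```bash
mkdir -p pics; ls
python3 - <<'E'
from bench import ctrl
import cv2,numpy as np
o=ctrl.get_obs()
for k,v in o.items(): print(k,np.round(v,4))
for n in ["side","top","wrist"]:
    c=ctrl.camera(n); cv2.imwrite(f"pics/{n}0.png",cv2.resize(c["image"][:,:,::-1],(800,600),interpolation=cv2.INTER_CUBIC))
    np.savez(f"{n}0.npz",**c); print(n,c["mtx"].tolist(),np.round(c["R"],4).tolist(),np.round(c["t"],4))
E
```

```text
pics
time_s 0.0
q [ 1.0307  0.1815  1.608  -0.      1.3538 -0.2063]
dq [ 0.0013  0.0001 -0.0001  0.0001  0.0015 -0.0002]
joint_efforts [-2.20000e-03 -4.44854e+01 -3.51340e+01 -5.00000e-04  8.90000e-03
 -1.00000e-04]
eef_pos [0.1881 0.5428 0.2384]
eef_rot [ 4.000e-04  8.147e-01  5.798e-01 -8.000e-04]
wrist_force [-0.0046  0.2511 -0.0497]
torque [-0.0263  0.0293  0.0342]
opening 0.997
side [[376.97093879249206, 0.0, 258.7758657018537], [0.0, 376.97093879249206, 188.2588378608667], [0.0, 0.0, 1.0]] [[0.8584, -0.5128, 0.0109], [-0.3747, -0.6415, -0.6693], [0.3503, 0.5705, -0.7429]] [-0.4959  0.2741  0.8519]
top [[373.79411192713474, 0.0, 257.0277381883054], [0.0, 373.79411192713474, 188.7231588937139], [0.0, 0.0, 1.0]] [[-0.0197, -0.9998, -0.0033], [-0.9923, 0.0199, -0.1222], [0.1223, 0.0009, -0.9925]] [0.0197 0.5431 1.2137]
wrist [[339.72413031713336, 0.0, 254.1096626883779], [0.0, 339.72413031713336, 191.43963698713227], [0.0, 0.0, 1.0]] [[0.3283, 0.9446, -0.0014], [0.9116, -0.3164, 0.2624], [0.2474, -0.0875, -0.9649]] [-0.5734 -0.0339  0.3787]
```

View pics/side0.png

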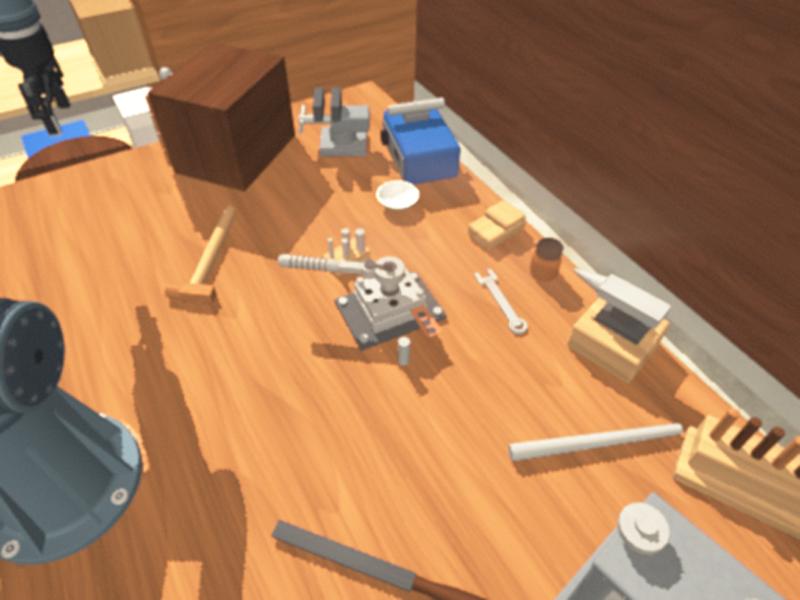

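View pics/top0.png

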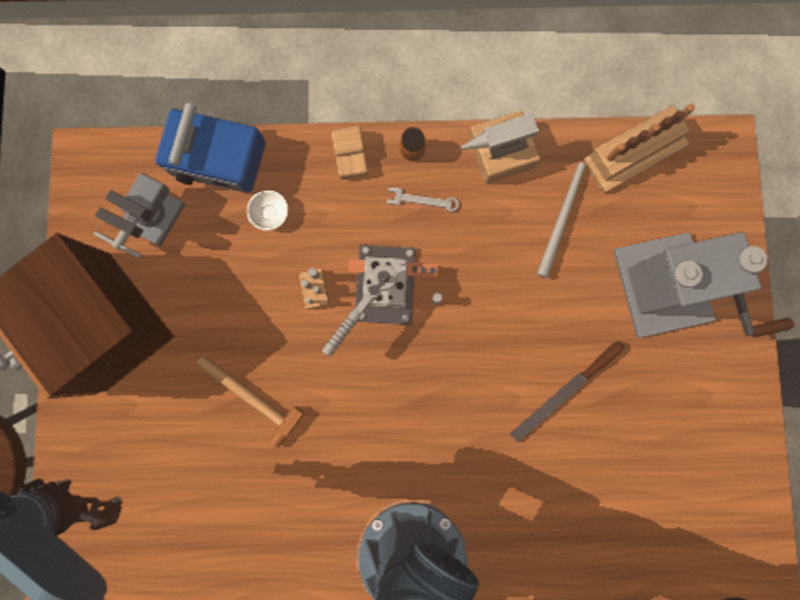

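View pics/wrist0.png

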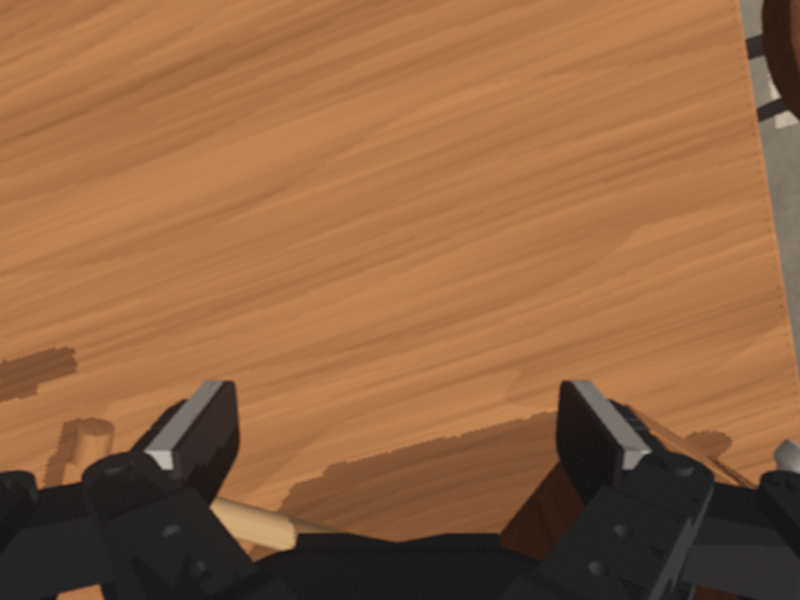

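The top view shows the cutter at about (385,285), the handle end at (328,350), the punch block at (313,288) and the single punch at (437,297). I'll enlarge the cutter area in both views.

Run:
```python
import cv2,numpy as np
c=np.load("top0.npz")["image"][140:240,180:300,::-1]
cv2.imwrite("pics/topc.png",cv2.resize(c,None,fx=6.5,fy=6,interpolation=cv2.INTER_CUBIC) if 0 else cv2.resize(c,(720,600),interpolation=cv2.INTER_CUBIC))
c=np.load("side0.npz")["image"][140:240,170:290,::-1]
cv2.imwrite("pics/sidec.png",cv2.resize(c,(720,600),interpolation=cv2.INTER_CUBIC))
```

```text
(no output)
```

View pics/topc.png

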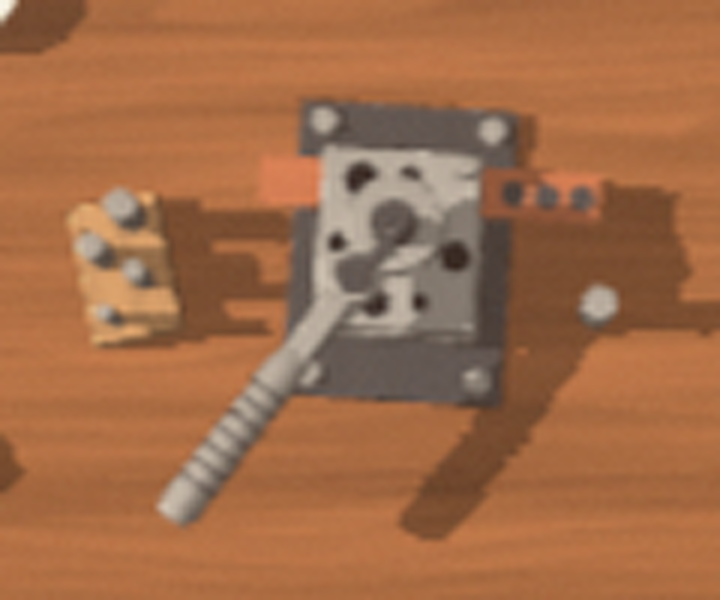

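View pics/sidec.png

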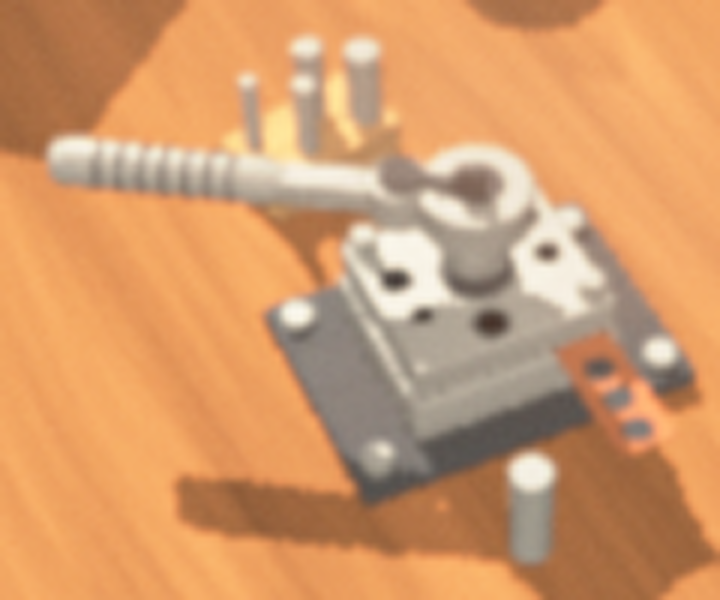

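```bash
cat > h.py <<'E'
import numpy as np,cv2
def ray(c,p,z):
    K=c["mtx"];R=c["R"];t=c["t"]
    d=R.T@np.linalg.solve(K,[p[0],p[1],1.]); o=-R.T@t
    return o+d*(z-o[2])/d[2]
def proj(c,X):
    v=c["R"]@np.asarray(X)+c["t"]; u=c["mtx"]@v; return u[:2]/u[2]
E
python3 - <<'E'
from h import *
T=dict(np.load("top0.npz"));S=dict(np.load("side0.npz"))
f=lambda x,y:(180+(x+.5)/6-.5,140+(y+.5)/6-.5)
g=lambda x,y:(170+(x+.5)/6-.5,140+(y+.5)/6-.5)
print("top end",ray(T,f(173,513),.103),"lever pivot",ray(T,f(355,272),.12),"tip blob",ray(T,f(396,222),.1285))
for n,p in [("bplt",(302,103)),("brt",(518,112)),("brb",(498,404)),("blb",(286,384))]: print(n,ray(T,f(*p),.01))
for n,p in [("s_l",(266,318)),("s_b",(372,503)),("s_r",(693,380))]: print(n,ray(S,g(*p),.01))
print("side end",ray(S,g(52,158),.103),"head",ray(S,g(478,185),.114),"lev piv",ray(S,g(402,170),.12))
print("punch top",ray(T,f(598,303),.055))
E
```

```text
top end [0.4238572  0.16235745 0.103     ] lever pivot [0.54578317 0.06537076 0.12      ] tip blob [0.57020982 0.04345905 0.1285    ]
bplt [0.65882514 0.09988583 0.01      ]
brt [ 0.65106289 -0.02366246  0.01      ]
brb [ 0.48398142 -0.00862484  0.01      ]
blb [0.49765538 0.11065229 0.01      ]
s_l [0.49323441 0.10945941 0.01      ]
s_b [ 0.48517217 -0.01292487  0.01      ]
s_r [ 0.64806398 -0.025721    0.01      ]
side end [0.42263893 0.16708646 0.103     ] head [0.5744985  0.04618642 0.114     ] lev piv [0.54739459 0.06580942 0.12      ]
punch top [ 0.53478722 -0.06380694  0.055     ]
```

>>> drive_tool:
  commands:
    - {"dx": -37.8, "dy": 51.7, "dz": 2, "turn": 109.6, "gripper": 1}
    - {"dx": -37.8, "dy": 51.7, "dz": 2, "turn": 109.6, "gripper": 1}
    - {"dx": -37.8, "dy": 51.7, "dz": 2, "turn": 109.6, "gripper": 1}
    - {"dx": -37.8, "dy": 51.7, "dz": 2, "turn": 109.6, "gripper": 1}
    - {"dx": -37.8, "dy": 51.7, "dz": 2, "turn": 109.6, "gripper": 1}
    - {"dx": -37.8, "dy": 51.7, "dz": 2, "turn": 109.6, "gripper": 1}
    - {"dx": -37.8, "dy": 51.7, "dz": 2, "turn": 109.6, "gripper": 1}
    - {"dx": -37.8, "dy": 51.7, "dz": 2, "turn": 109.6, "gripper": 1}
    - {"dx": -37.8, "dy": 51.7, "dz": 2, "turn": 109.6, "gripper": 1}
    - {"dx": -37.8, "dy": 51.7, "dz": 4, "turn": 109.6, "gripper": 1}
    - {"dx": -37.8, "dy": 51.7, "dz": 4, "turn": 109.6, "gripper": 1}
    - {"dx": -37.8, "dy": 51.7, "dz": 4, "turn": 109.6, "gripper": 1}
    - {"dx": -37.8, "dy": 51.7, "dz": 4, "turn": 109.6, "gripper": 1}
    - {"dx": -37.8, "dy": 51.7, "dz": 4, "turn": 109.6, "gripper": 1}

```text
time_s: 1.9
eef_pos: [0.5526, 0.0183, 0.1999]
eef_rot: [-0.0, 0.944, -0.33, 0.0]
wrist_force: [-0.3, -0.3, 0.1]
opening: -0.001
```

Run:
```python
from bench import ctrl
from h import *
o=ctrl.get_obs()
for k in ["time_s","q","eef_pos","eef_rot","wrist_force","opening"]: print(k,np.round(o[k],4))
c=ctrl.camera("wrist"); cv2.imwrite("pics/w1.png",cv2.resize(c["image"][:,:,::-1],(800,600),interpolation=cv2.INTER_CUBIC))
np.savez("w1.npz",**c)
A=np.array([.573,.045]);u=np.array([-.780,.625]);v=np.array([-.625,-.78])
for n,x,y,z in [("tip",-6,7,.1285),("tipgoal",-6,-7,.1285),("pivot",34,0,.12),("axis",0,0,.114)]:
    P=A+(x*u+y*v)/1000; print(n,proj(c,[*P,z])*800/512)
```

```text
time_s 1.9
q [-1.8170e-01  1.7000e-01  1.7025e+00  2.0000e-04  1.2685e+00  4.9130e-01]
eef_pos [0.5526 0.0183 0.1999]
eef_rot [-1.000e-04  9.439e-01 -3.302e-01  3.000e-04]
wrist_force [-0.2507 -0.3378  0.0837]
opening -0.0009
tip [409.26431172 257.83955345]
tipgoal [409.54602035 222.28707295]
pivot [310.6254537  236.79663033]
axis [394.26184879 234.79181346]
```

View pics/w1.png

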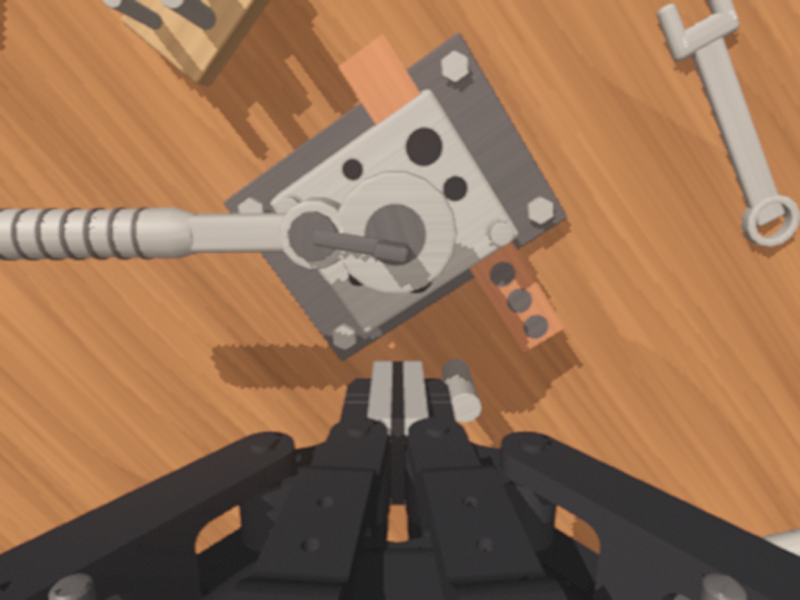

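The handle lies level in the wrist picture (centre line y≈233), the head is at (395,233), where I predicted it, and the tab end is at about (405,250).

Run:
```python
from h import *
c=dict(np.load("w1.npz"))
cv2.imwrite("pics/w1c.png",cv2.resize(c["image"][100:200,180:300,::-1],(720,600),interpolation=cv2.INTER_CUBIC))
A=np.array([.573,.045]);u=np.array([-.780,.625]);v=np.array([-.625,-.78])
for n,x,y,z in [("tip",-6,7,.1285),("tipgoal",-6,-7,.1285),("pivot",34,0,.12),("axis",0,0,.114)]:
    P=A+(x*u+y*v)/1000; print(n,(proj(c,[*P,z])-[180,100])*6)
```

```text
tip [491.574957   390.10388524]
tipgoal [492.65671814 253.58236014]
pivot [112.80174222 309.29906046]
axis [433.96549936 301.6005637 ]
```

View pics/w1c.png

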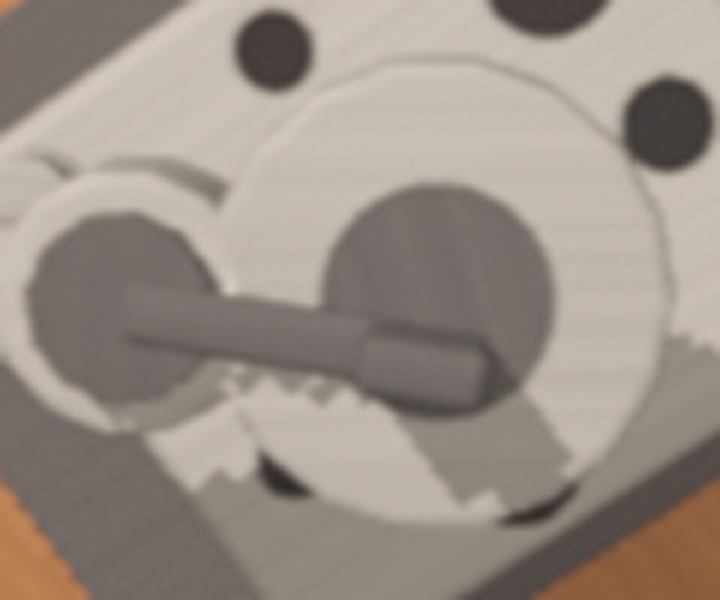

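>>> drive_tool:
  commands:
    - {"dz": 4, "gripper": 1}
    - {"dz": 6, "gripper": 1}
    - {"dz": 7.3, "gripper": 1}
    - {"dz": 7.3, "gripper": 1}
    - {"dz": 7.3, "dy": -0.5, "gripper": 1}
    - {"dz": 7.3, "dy": -0.8, "gripper": 1}
    - {"dz": 7.3, "dy": -0.8, "gripper": 1}

```text
invalid input at $.commands[0]: expected keys gripper, dx, dy, dz, turn
```

```bash
cat > look.py <<'E'
from bench import ctrl
from h import *
import sys
n,name=sys.argv[1],sys.argv[2]
o=ctrl.get_obs()
for k in ["time_s","eef_pos","wrist_force","opening"]: print(k,np.round(o[k],4))
c=ctrl.camera(name); im=c["image"][:,:,::-1]
np.savez(n+".npz",**c)
if len(sys.argv)>3:
    a=[int(t) for t in sys.argv[3:7]]; im=im[a[0]:a[1],a[2]:a[3]]
s=min(800/im.shape[1],600/im.shape[0])
cv2.imwrite(f"pics/{n}.png",cv2.resize(im,None,fx=s,fy=s,interpolation=cv2.INTER_CUBIC))
E
python3 look.py w2 wrist 60 300 100 400
```

```text
time_s 1.95
eef_pos [0.5527 0.0182 0.1999]
wrist_force [-0.5554 -0.0494 -0.479 ]
opening 0.0001
```

View pics/w2.png

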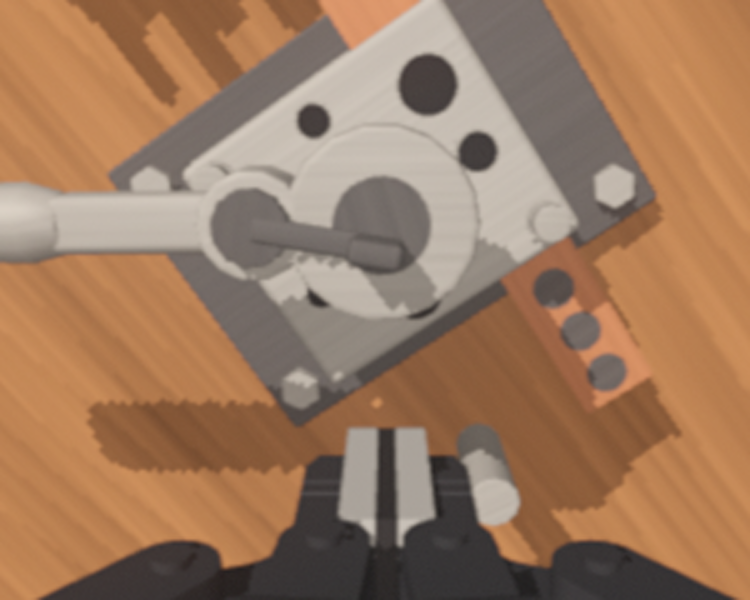

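The move was refused because every key is required. The picture is unchanged.

>>> drive_tool:
  commands:
    - {"dx": 0, "dy": 0, "turn": 0, "dz": 4, "gripper": 1}
    - {"dx": 0, "dy": 0, "turn": 0, "dz": 6, "gripper": 1}
    - {"dx": 0, "dy": 0, "turn": 0, "dz": 7.3, "gripper": 1}
    - {"dx": 0, "dy": 0, "turn": 0, "dz": 7.3, "gripper": 1}
    - {"dx": 0, "turn": 0, "dz": 7.3, "dy": -0.5, "gripper": 1}
    - {"dx": 0, "turn": 0, "dz": 7.3, "dy": -0.8, "gripper": 1}
    - {"dx": 0, "turn": 0, "dz": 7.3, "dy": -0.8, "gripper": 1}

```text
time_s: 2.88
eef_pos: [0.5586, 0.0232, 0.127]
eef_rot: [-0.0, 0.944, -0.331, 0.001]
wrist_force: [0.2, 0.3, 0.7]
opening: 0.001
```

```bash
python3 look.py w3 wrist 60 300 100 400
```

```text
time_s 2.875
eef_pos [0.5586 0.0232 0.127 ]
wrist_force [0.1756 0.2835 0.6551]
opening 0.0007
```

View pics/w3.png

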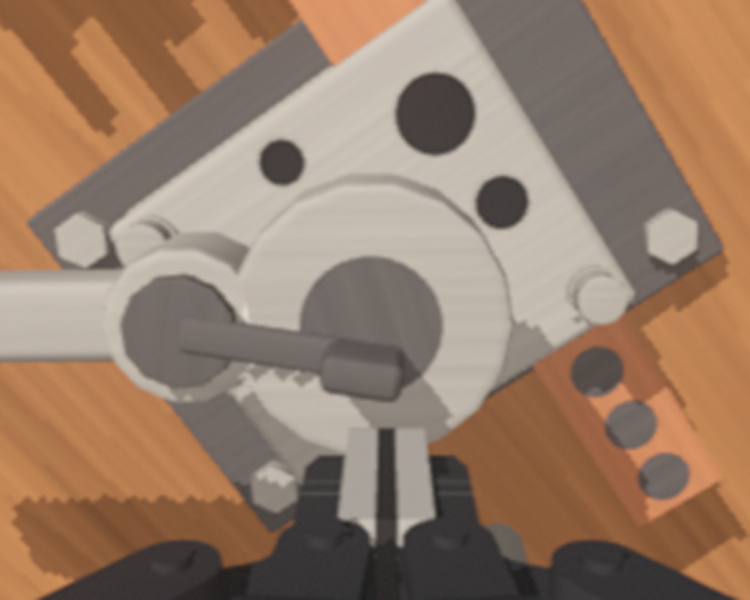

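>>> drive_tool:
  commands:
    - {"dx": -0.4, "dy": -0.2, "turn": 0, "dz": 0, "gripper": 1}
    - {"dx": -0.4, "dy": -0.4, "turn": 0, "dz": 0, "gripper": 1}
    - {"dx": -0.4, "dy": -0.6, "turn": 0, "dz": 0, "gripper": 1}
    - {"dx": -0.4, "dy": -0.8, "turn": 0, "dz": 0, "gripper": 1}

```text
time_s: 3.42
eef_pos: [0.5598, 0.0314, 0.1263]
eef_rot: [0.001, 0.943, -0.332, -0.0]
wrist_force: [-0.9, -3.5, 1.5]
opening: -0.001
```

>>> drive_tool:
  commands:
    - {"dx": 0, "dy": -0.2, "turn": 0, "dz": 0, "gripper": 1}
    - {"dx": 0, "dy": -0.4, "turn": 0, "dz": 0, "gripper": 1}

```text
time_s: 3.68
eef_pos: [0.5627, 0.0342, 0.1264]
eef_rot: [0.0, 0.943, -0.332, 0.0]
wrist_force: [-0.4, -5.6, -0.3]
opening: -0.001
```

```bash
python3 look.py w4 wrist 60 300 100 400
```

```text
time_s 3.675
eef_pos [0.5627 0.0342 0.1264]
wrist_force [-0.3883 -5.6482 -0.3042]
opening -0.0012
```

View pics/w4.png

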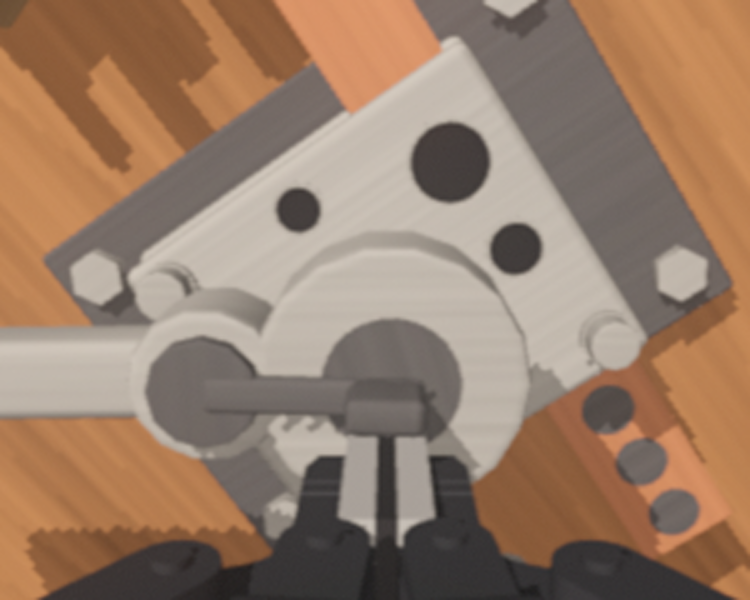

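The finger is pushing the lever at about 5 N. The tab is nearly parallel to the handle, so it is about halfway over.

>>> drive_tool:
  commands:
    - {"dx": 0, "dy": -0.15, "turn": 0, "dz": 0, "gripper": 1}
    - {"dx": 0, "dy": -0.3, "turn": 0, "dz": 0, "gripper": 1}
    - {"dx": 0, "dy": -0.45, "turn": 0, "dz": 0, "gripper": 1}

```text
time_s: 4.1
eef_pos: [0.5654, 0.0374, 0.1264]
eef_rot: [0.001, 0.943, -0.332, 0.0]
wrist_force: [-1.0, -6.5, 0.7]
opening: 0.004
```

>>> drive_tool:
  commands:
    - {"dx": 0, "dy": -0.1, "turn": 0, "dz": 0, "gripper": 1}
    - {"dx": 0, "dy": -0.15, "turn": 0, "dz": 0, "gripper": 1}

```text
time_s: 4.35
eef_pos: [0.5663, 0.0386, 0.1263]
eef_rot: [0.001, 0.943, -0.332, 0.0]
wrist_force: [-0.7, -6.1, 0.3]
opening: -0.001
```

```bash
python3 look.py w5 wrist 60 300 100 400
```

```text
time_s 4.35
eef_pos [0.5663 0.0386 0.1263]
wrist_force [-0.7467 -6.109   0.3041]
opening -0.0005
```

View pics/w5.png

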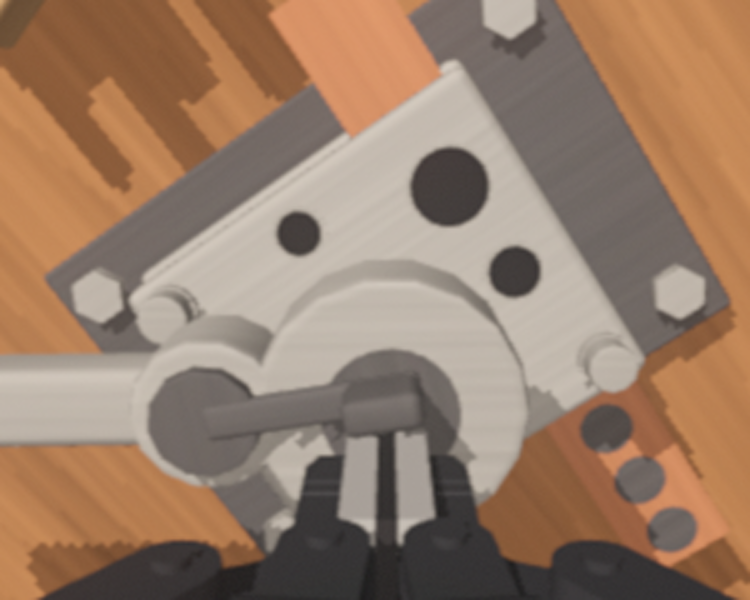

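>>> drive_tool:
  commands:
    - {"dx": 0, "dy": -0.1, "turn": 0, "dz": 0, "gripper": 1}
    - {"dx": 0, "dy": -0.1, "turn": 0, "dz": 0, "gripper": 1}

```text
time_s: 4.65
eef_pos: [0.5668, 0.0392, 0.1263]
eef_rot: [0.001, 0.943, -0.332, 0.0]
wrist_force: [-1.6, -7.0, 0.3]
opening: -0.0
```

>>> drive_tool:
  commands:
    - {"dx": 0, "dy": -0.1, "turn": 0, "dz": 0, "gripper": 1}
    - {"dx": 0, "dy": -0.1, "turn": 0, "dz": 0, "gripper": 1}

```text
time_s: 4.9
eef_pos: [0.567, 0.0394, 0.1263]
eef_rot: [0.002, 0.943, -0.332, -0.0]
wrist_force: [-3.6, -9.8, 1.6]
opening: 0.001
```

>>> drive_tool:
  commands:
    - {"dx": 0, "dy": -0.1, "turn": 0, "dz": 0, "gripper": 1}
    - {"dx": 0, "dy": -0.1, "turn": 0, "dz": 0, "gripper": 1}

```text
time_s: 5.15
eef_pos: [0.5671, 0.0396, 0.1262]
eef_rot: [0.002, 0.943, -0.332, -0.001]
wrist_force: [-6.5, -10.8, 2.9]
opening: -0.005
```

```bash
python3 look.py w6 wrist 120 240 160 310
```

```text
time_s 5.15
eef_pos [0.5671 0.0396 0.1262]
wrist_force [ -6.5445 -10.7826   2.9291]
opening -0.005
```

View pics/w6.png

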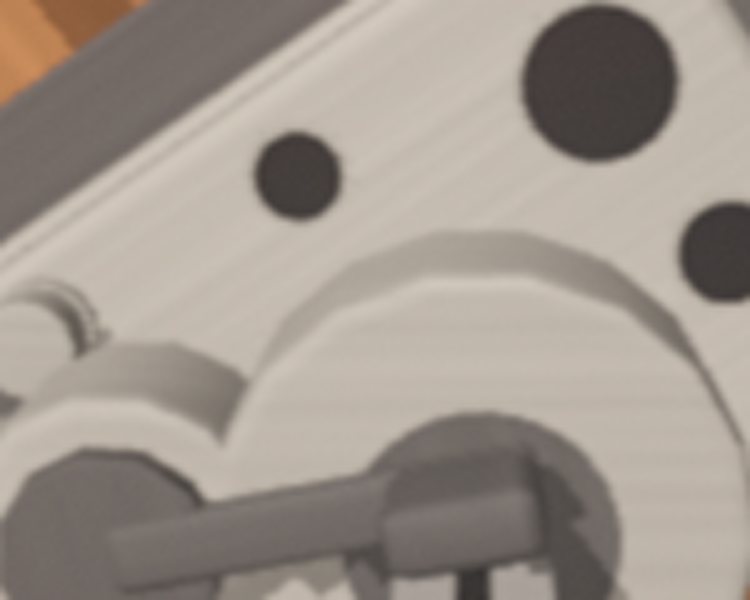

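The lever is against its stop: the force rose to 12.6 N with almost no further motion. I'll back off, lift, and move over the grip.

>>> drive_tool:
  commands:
    - {"dx": 0, "dy": 0.6, "turn": 0, "dz": 0, "gripper": 1}
    - {"dx": 0, "dy": 1.5, "turn": 0, "dz": 0, "gripper": 1}
    - {"dx": 0, "dy": 1.5, "turn": 0, "dz": -5, "gripper": 1}
    - {"dx": -3, "dy": 1.0, "turn": -10, "dz": -7, "gripper": 0.5}
    - {"dx": -8, "dy": 0, "turn": -20, "dz": -7, "gripper": 0.5}
    - {"dx": -14.3, "dy": -0.6, "turn": -90, "dz": -7, "gripper": 0.5}
    - {"dx": -14.3, "dy": -0.6, "turn": -90, "dz": -7, "gripper": 0.5}
    - {"dx": -14.3, "dy": -0.6, "turn": -90, "dz": -7, "gripper": 0.5}
    - {"dx": -14.3, "dy": -0.6, "turn": -90, "dz": -7, "gripper": 0.5}
    - {"dx": -14.3, "dy": -0.6, "turn": -90, "dz": -7, "gripper": 0.5}
    - {"dx": -14.3, "dy": -0.6, "turn": -90, "dz": -7, "gripper": 0.5}
    - {"dx": -14.3, "dy": -0.6, "turn": -90, "dz": -7, "gripper": 0.5}
    - {"dx": -14.3, "dy": -0.6, "turn": -90, "dz": -7, "gripper": 0.5}

```text
time_s: 6.82
eef_pos: [0.46, 0.1362, 0.1963]
eef_rot: [-0.0, 0.902, 0.432, 0.0]
wrist_force: [-1.1, -0.3, -0.8]
opening: 0.502
```

```bash
python3 look.py w7 wrist; python3 look.py t7 top 140 240 180 300
python3 - <<'E'
from bench import ctrl
import numpy as np
o=ctrl.get_obs();print(np.round(o["eef_rot"],3),np.round(o["q"],3))
E
```

```text
time_s 6.825
eef_pos [0.46   0.1362 0.1963]
wrist_force [-1.0769 -0.3402 -0.8339]
opening 0.5015
time_s 6.875
eef_pos [0.46   0.1362 0.1962]
wrist_force [0.5254 0.8349 0.3177]
opening 0.4977
[-0.     0.902  0.432  0.   ] [ 0.039  0.01   1.884  0.     1.248 -0.854]
```

View pics/w7.png

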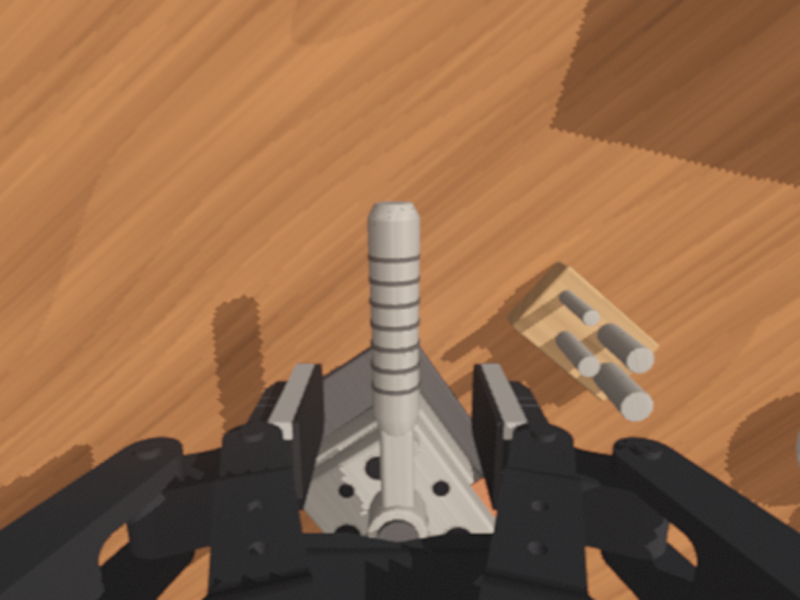

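View pics/t7.png

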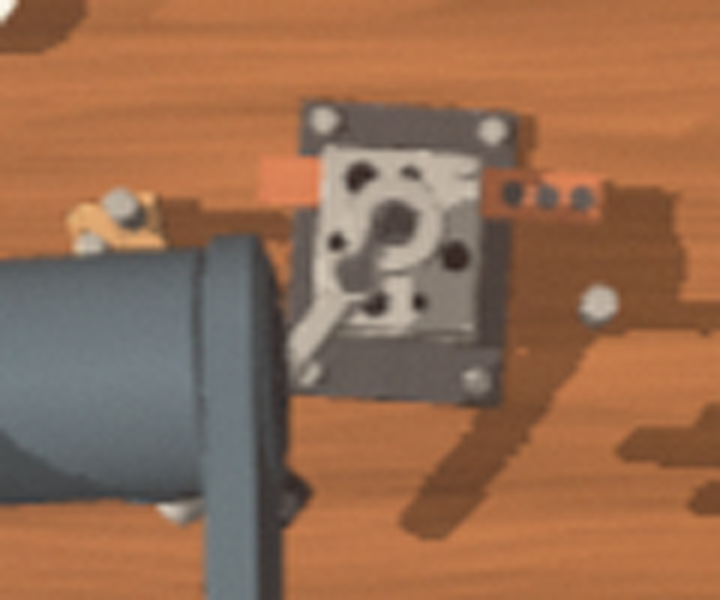

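The handle is centred between the fingers (x≈395 of 320..475). Next I'll descend over the grip and narrow the jaws around it loosely.

>>> drive_tool:
  commands:
    - {"dx": 0, "dy": 0, "turn": 0, "dz": 5, "gripper": 0.5}
    - {"dx": 0, "dy": 0, "turn": 0, "dz": 8, "gripper": 0.5}
    - {"dx": 0, "dy": 0, "turn": 0, "dz": 10, "gripper": 0.5}
    - {"dx": 0, "dy": 0, "turn": 0, "dz": 10, "gripper": 0.5}
    - {"dx": 0, "dy": 0, "turn": 0, "dz": 10, "gripper": 0.65}
    - {"dx": 0, "dy": 0, "turn": 0, "dz": 10, "gripper": 0.65}

```text
time_s: 7.68
eef_pos: [0.4612, 0.1361, 0.0975]
eef_rot: [0.0, 0.902, 0.433, 0.001]
wrist_force: [0.5, -0.1, -0.0]
opening: 0.349
```

```bash
python3 look.py w8 wrist; python3 look.py s8 side 120 240 160 310
```

```text
time_s 7.675
eef_pos [0.4612 0.1361 0.0975]
wrist_force [ 0.4567 -0.0623 -0.0358]
opening 0.349
time_s 7.725
eef_pos [0.461  0.1361 0.0974]
wrist_force [-0.2287  0.7612 -0.8024]
opening 0.3493
```

View pics/w8.png

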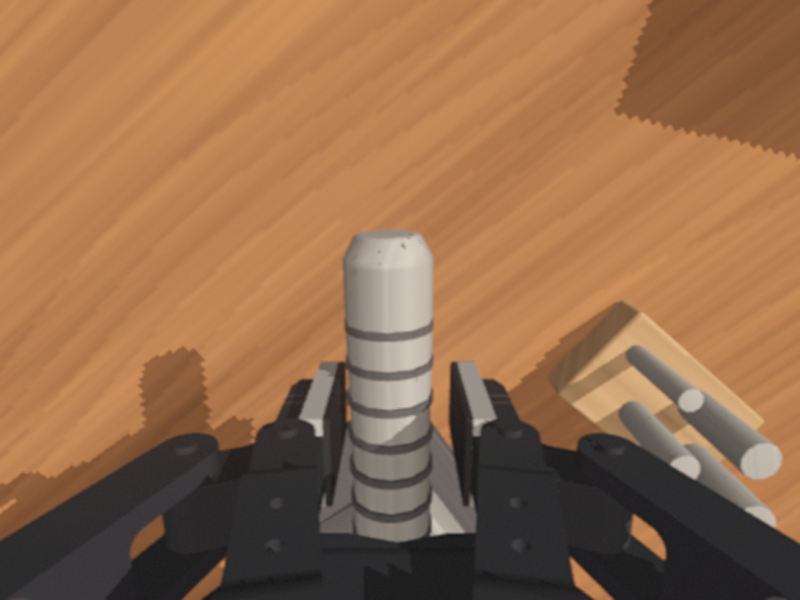

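View pics/s8.png

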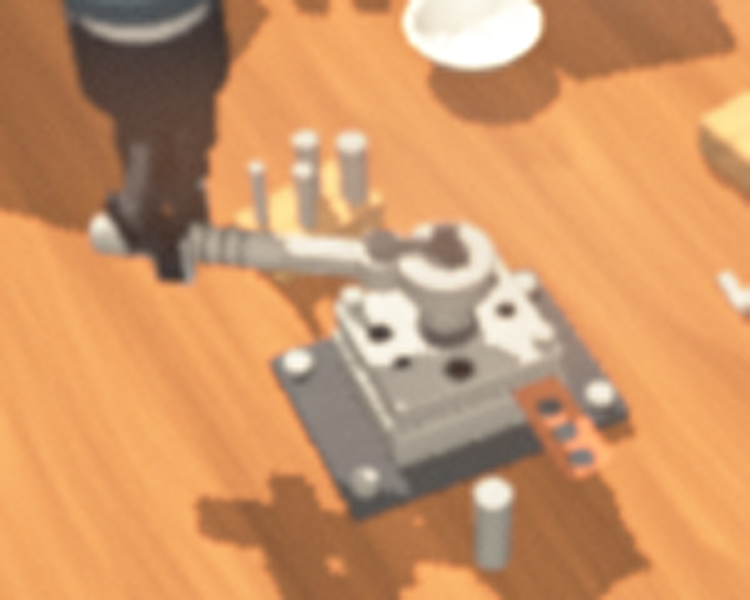

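The jaws straddle the grip with a few mm of clearance each side. First swing: 30°, which is less than the least possible distance to the stop.

>>> drive_tool:
  commands:
    - {"dx": -1.26, "dy": 0.06, "dz": 0, "turn": -5, "gripper": 0.65}
    - {"dx": -2.51, "dy": 0.22, "dz": 0, "turn": -10, "gripper": 0.65}
    - {"dx": -3.74, "dy": 0.49, "dz": 0, "turn": -15, "gripper": 0.65}
    - {"dx": -4.94, "dy": 0.87, "dz": 0, "turn": -20, "gripper": 0.65}

```text
time_s: 8.28
eef_pos: [0.4368, 0.0925, 0.0971]
eef_rot: [0.0, 0.812, 0.584, 0.002]
wrist_force: [2.9, 5.0, 0.2]
opening: 0.354
```

>>> drive_tool:
  commands:
    - {"dx": -1.26, "dy": 0.06, "dz": 0, "turn": -5, "gripper": 0.65}
    - {"dx": -2.51, "dy": 0.22, "dz": 0, "turn": -10, "gripper": 0.65}

```text
time_s: 8.52
eef_pos: [0.4307, 0.068, 0.0971]
eef_rot: [0.0, 0.758, 0.652, 0.001]
wrist_force: [1.9, 5.6, 0.9]
opening: 0.351
```

```bash
python3 look.py w9 wrist; python3 look.py t9 top 140 240 180 300
```

```text
time_s 8.525
eef_pos [0.4307 0.068  0.0971]
wrist_force [1.8977 5.5835 0.9122]
opening 0.3511
time_s 8.575
eef_pos [0.4306 0.067  0.0971]
wrist_force [0.2328 3.7711 2.5177]
opening 0.3481
```

View pics/w9.png

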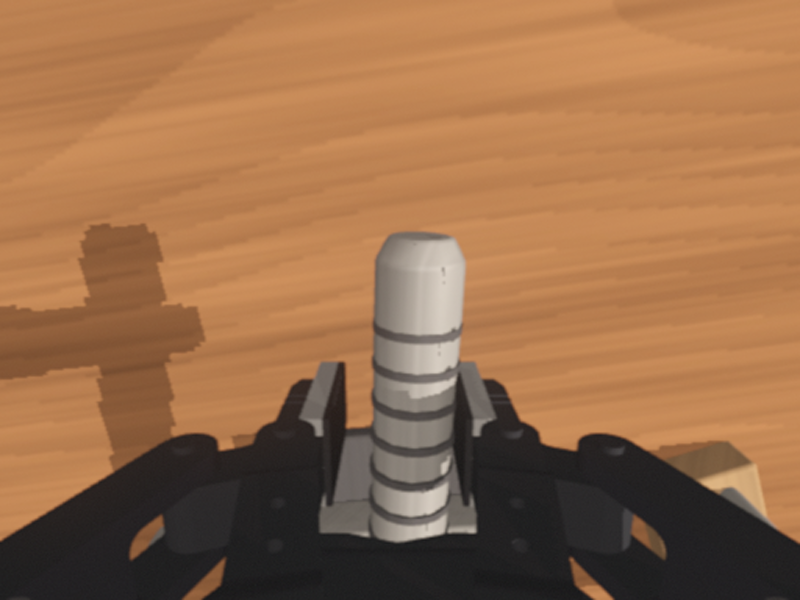

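View pics/t9.png

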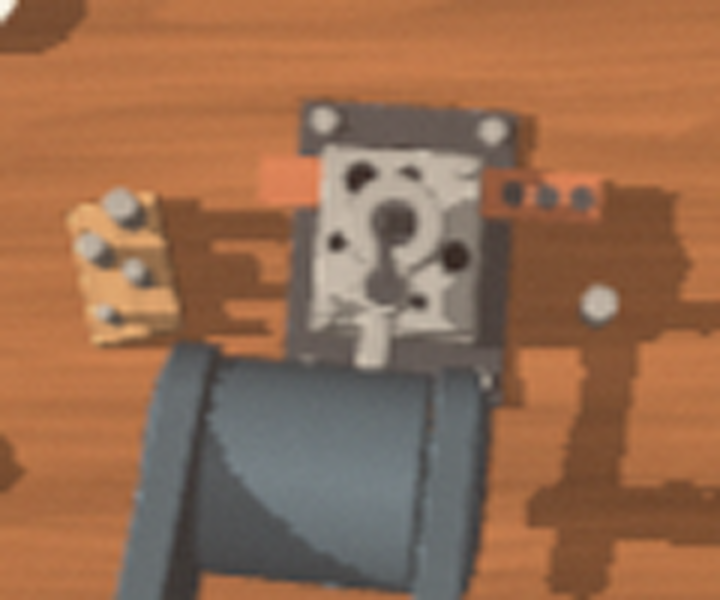

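The ratchet bites, with about 4 N of steady sideways push. I'll go on in 5° calls and watch the force.

>>> drive_tool:
  commands:
    - {"dx": -0.63, "dy": 0.01, "dz": 0, "turn": -2.5, "gripper": 0.65}
    - {"dx": -1.26, "dy": 0.06, "dz": 0, "turn": -5, "gripper": 0.65}

```text
time_s: 8.88
eef_pos: [0.4294, 0.0558, 0.097]
eef_rot: [0.0, 0.73, 0.683, 0.001]
wrist_force: [-1.2, 5.6, 3.6]
opening: 0.35
```

>>> drive_tool:
  commands:
    - {"dx": -0.63, "dy": 0.01, "dz": 0, "turn": -2.5, "gripper": 0.65}
    - {"dx": -1.26, "dy": 0.06, "dz": 0, "turn": -5, "gripper": 0.65}

```text
time_s: 9.12
eef_pos: [0.4291, 0.0432, 0.097]
eef_rot: [-0.0, 0.7, 0.715, 0.001]
wrist_force: [-0.5, 4.7, 3.3]
opening: 0.347
```

>>> drive_tool:
  commands:
    - {"dx": -0.63, "dy": 0.01, "dz": 0, "turn": -2.5, "gripper": 0.65}
    - {"dx": -1.26, "dy": 0.06, "dz": 0, "turn": -5, "gripper": 0.65}

```text
time_s: 9.38
eef_pos: [0.4299, 0.0306, 0.0969]
eef_rot: [-0.0, 0.668, 0.744, 0.001]
wrist_force: [-1.0, 5.0, 3.0]
opening: 0.346
```

>>> drive_tool:
  commands:
    - {"dx": -0.63, "dy": 0.01, "dz": 0, "turn": -2.5, "gripper": 0.65}
    - {"dx": -1.26, "dy": 0.06, "dz": 0, "turn": -5, "gripper": 0.65}

```text
time_s: 9.62
eef_pos: [0.4317, 0.0182, 0.0968]
eef_rot: [-0.0, 0.635, 0.773, 0.001]
wrist_force: [-1.1, 5.3, 3.9]
opening: 0.352
```

>>> drive_tool:
  commands:
    - {"dx": -0.63, "dy": 0.01, "dz": 0, "turn": -2.5, "gripper": 0.65}
    - {"dx": -1.26, "dy": 0.06, "dz": 0, "turn": -5, "gripper": 0.65}

```text
time_s: 9.88
eef_pos: [0.4346, 0.006, 0.0967]
eef_rot: [-0.0, 0.6, 0.8, 0.001]
wrist_force: [-0.5, 5.6, 3.6]
opening: 0.35
```

>>> drive_tool:
  commands:
    - {"dx": -0.63, "dy": 0.01, "dz": 0, "turn": -2.5, "gripper": 0.65}
    - {"dx": -1.26, "dy": 0.06, "dz": 0, "turn": -5, "gripper": 0.65}

```text
time_s: 10.12
eef_pos: [0.4386, -0.0059, 0.0967]
eef_rot: [-0.0, 0.565, 0.825, 0.001]
wrist_force: [-1.4, 5.0, 3.3]
opening: 0.35
```

```bash
python3 look.py w10 wrist; python3 look.py s10 side 120 240 160 310
```

```text
time_s 10.125
eef_pos [ 0.4386 -0.0059  0.0967]
wrist_force [-1.3583  5.0132  3.3481]
opening 0.3499
time_s 10.175
eef_pos [ 0.4389 -0.0066  0.0967]
wrist_force [-1.8825  3.8623  2.5376]
opening 0.3465
```

View pics/w10.png

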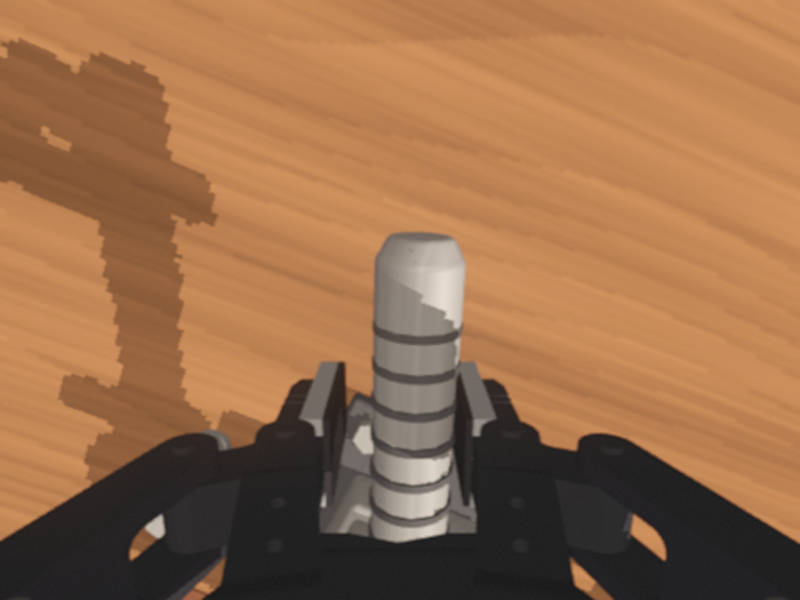

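View pics/s10.png

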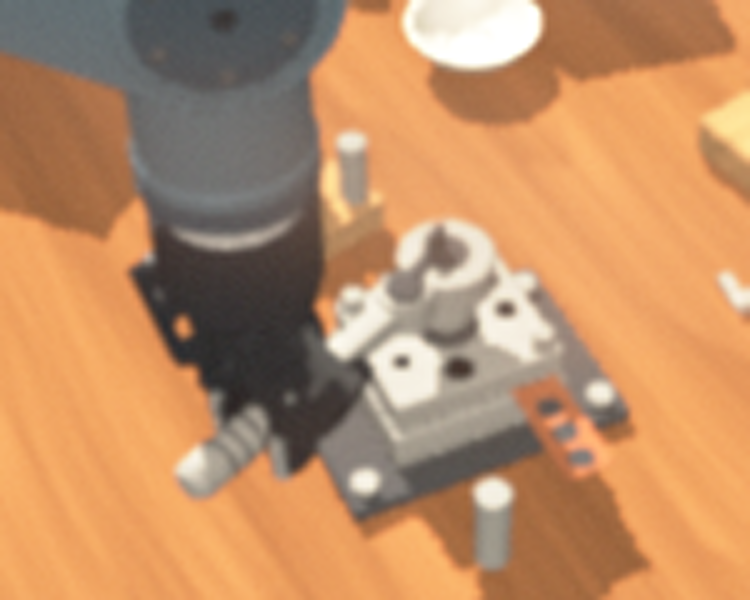

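The lever is still over and the grip rests on the right-hand pad, with the force steady. I'll continue.

>>> drive_tool:
  commands:
    - {"dx": -0.63, "dy": 0.01, "dz": 0, "turn": -2.5, "gripper": 0.65}
    - {"dx": -1.26, "dy": 0.06, "dz": 0, "turn": -5, "gripper": 0.65}

```text
time_s: 10.48
eef_pos: [0.4436, -0.0175, 0.0965]
eef_rot: [-0.0, 0.528, 0.849, 0.0]
wrist_force: [-0.5, 4.8, 3.3]
opening: 0.35
```

>>> drive_tool:
  commands:
    - {"dx": -0.63, "dy": 0.01, "dz": 0, "turn": -2.5, "gripper": 0.65}
    - {"dx": -1.26, "dy": 0.06, "dz": 0, "turn": -5, "gripper": 0.65}

```text
time_s: 10.72
eef_pos: [0.4495, -0.0285, 0.0964]
eef_rot: [-0.001, 0.491, 0.871, 0.0]
wrist_force: [-2.9, 5.0, 3.0]
opening: 0.349
```

```bash
python3 -c "
from bench import ctrl
print(ctrl.get_obs()['q'])"
```

```text
[-3.28543670e-01  9.50274485e-02  2.02708824e+00  8.87754320e-04
  1.02062651e+00 -2.44468435e+00]
```

>>> drive_tool:
  commands:
    - {"dx": -0.63, "dy": 0.01, "dz": 0, "turn": -2.5, "gripper": 0.65}
    - {"dx": -1.26, "dy": 0.06, "dz": 0, "turn": -5, "gripper": 0.65}

```text
time_s: 10.98
eef_pos: [0.4564, -0.039, 0.0963]
eef_rot: [-0.001, 0.452, 0.892, 0.0]
wrist_force: [-3.2, 4.7, 3.9]
opening: 0.347
```

>>> drive_tool:
  commands:
    - {"dx": -0.63, "dy": 0.01, "dz": 0, "turn": -2.5, "gripper": 0.65}
    - {"dx": -1.26, "dy": 0.06, "dz": 0, "turn": -5, "gripper": 0.65}

```text
time_s: 11.22
eef_pos: [0.4642, -0.0488, 0.0962]
eef_rot: [-0.001, 0.413, 0.911, 0.0]
wrist_force: [-2.8, 3.4, 4.3]
opening: 0.353
```

>>> drive_tool:
  commands:
    - {"dx": -0.63, "dy": 0.01, "dz": 0, "turn": -2.5, "gripper": 0.65}
    - {"dx": -1.26, "dy": 0.06, "dz": 0, "turn": -5, "gripper": 0.65}

```text
time_s: 11.48
eef_pos: [0.4728, -0.0578, 0.0961]
eef_rot: [-0.001, 0.373, 0.928, 0.0]
wrist_force: [-2.8, 4.7, 3.3]
opening: 0.352
```

>>> drive_tool:
  commands:
    - {"dx": -0.63, "dy": 0.01, "dz": 0, "turn": -2.5, "gripper": 0.65}
    - {"dx": -1.26, "dy": 0.06, "dz": 0, "turn": -5, "gripper": 0.65}

```text
time_s: 11.72
eef_pos: [0.4822, -0.0661, 0.0961]
eef_rot: [-0.001, 0.332, 0.943, 0.0]
wrist_force: [-3.5, 4.1, 3.3]
opening: 0.349
```

```bash
python3 -c "
from bench import ctrl
print(ctrl.get_obs()['q'])"; python3 look.py w11 wrist
```

```text
[-3.80735177e-01  1.74090800e-01  1.93710207e+00 -1.14818503e-04
  1.03319674e+00 -2.84571490e+00]
time_s 11.725
eef_pos [ 0.4822 -0.0661  0.0961]
wrist_force [-3.4739  4.0795  3.2573]
opening 0.3488
```

View pics/w11.png

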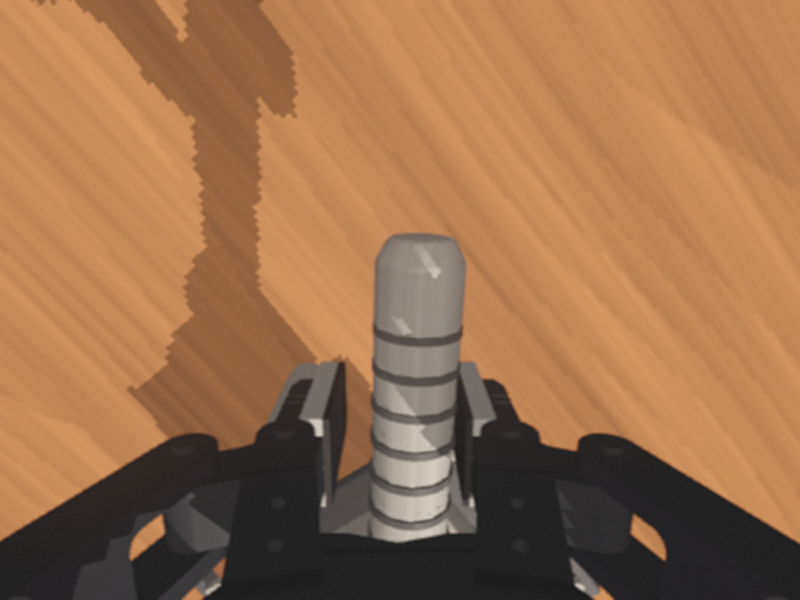

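The handle is at about 231°. After 90° there is still no stop, and the wrist joint is near its range. I'll swing back, checking at first that it clicks freely.

>>> drive_tool:
  commands:
    - {"dx": 1.26, "dy": 0.06, "dz": 0, "turn": 5, "gripper": 0.65}
    - {"dx": 2.51, "dy": 0.22, "dz": 0, "turn": 10, "gripper": 0.65}
    - {"dx": 3.74, "dy": 0.49, "dz": 0, "turn": 15, "gripper": 0.65}
    - {"dx": 4.94, "dy": 0.87, "dz": 0, "turn": 20, "gripper": 0.65}

```text
time_s: 12.28
eef_pos: [0.45, -0.0292, 0.0964]
eef_rot: [0.001, 0.493, 0.87, -0.0]
wrist_force: [1.0, 0.2, 0.2]
opening: 0.348
```

>>> drive_tool:
  commands:
    - {"dx": 1.26, "dy": 0.06, "dz": 0, "turn": 5, "gripper": 0.65}
    - {"dx": 2.51, "dy": 0.22, "dz": 0, "turn": 10, "gripper": 0.65}
    - {"dx": 3.74, "dy": 0.49, "dz": 0, "turn": 15, "gripper": 0.65}
    - {"dx": 4.94, "dy": 0.87, "dz": 0, "turn": 20, "gripper": 0.65}
    - {"dx": 6.11, "dy": 1.35, "dz": 0, "turn": 25, "gripper": 0.65}
    - {"dx": 7.22, "dy": 1.94, "dz": 0, "turn": 30, "gripper": 0.65}
    - {"dx": 8.29, "dy": 2.61, "dz": 0, "turn": 35, "gripper": 0.65}
    - {"dx": 9.29, "dy": 3.38, "dz": 0, "turn": 40, "gripper": 0.65}
    - {"dx": 10.22, "dy": 4.23, "dz": 0, "turn": 45, "gripper": 0.65}
    - {"dx": 11.07, "dy": 5.16, "dz": 0, "turn": 50, "gripper": 0.65}
    - {"dx": 11.84, "dy": 6.16, "dz": 0, "turn": 55, "gripper": 0.65}
    - {"dx": 12.51, "dy": 7.22, "dz": 0, "turn": 60, "gripper": 0.65}
    - {"dx": 13.1, "dy": 8.34, "dz": 0, "turn": 65, "gripper": 0.65}
    - {"dx": 13.58, "dy": 9.51, "dz": 0, "turn": 70, "gripper": 0.65}
    - {"dx": 13.58, "dy": 9.51, "dz": 0, "turn": 70, "gripper": 0.65}

```text
time_s: 14.15
eef_pos: [0.4612, 0.1366, 0.0964]
eef_rot: [0.0, 0.902, 0.433, 0.0]
wrist_force: [-0.6, 0.7, 0.4]
opening: 0.352
```

```bash
python3 look.py w12 wrist; python3 look.py s12 side 120 240 160 310
```

```text
time_s 14.15
eef_pos [0.4612 0.1366 0.0964]
wrist_force [-0.6388  0.707   0.4177]
opening 0.3521
time_s 14.2
eef_pos [0.4608 0.1363 0.0963]
wrist_force [-0.6441  0.2883 -0.5803]
opening 0.3506
```

View pics/w12.png

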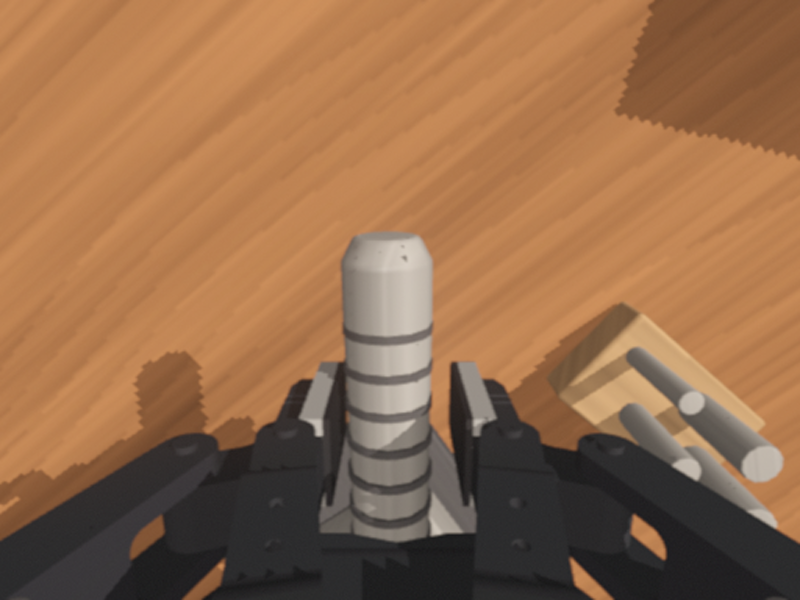

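View pics/s12.png

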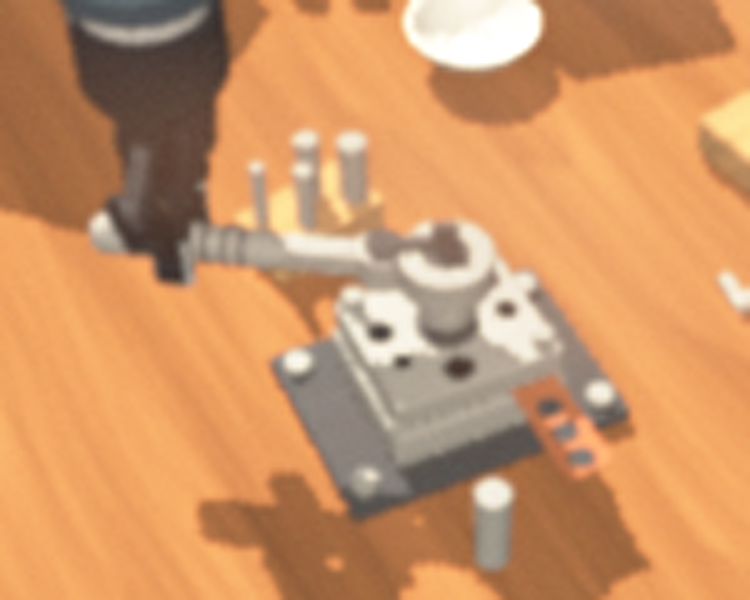

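The handle came back freely (under 1 N). Second loosening swing, in 5° calls.

>>> drive_tool:
  commands:
    - {"dx": -0.63, "dy": 0.01, "dz": 0, "turn": -2.5, "gripper": 0.65}
    - {"dx": -1.26, "dy": 0.06, "dz": 0, "turn": -5, "gripper": 0.65}

```text
time_s: 14.5
eef_pos: [0.453, 0.1255, 0.0962]
eef_rot: [0.0, 0.881, 0.472, -0.0]
wrist_force: [-0.0, -0.4, -0.7]
opening: 0.348
```

>>> drive_tool:
  commands:
    - {"dx": -0.63, "dy": 0.01, "dz": 0, "turn": -2.5, "gripper": 0.65}
    - {"dx": -1.26, "dy": 0.06, "dz": 0, "turn": -5, "gripper": 0.65}

```text
time_s: 14.75
eef_pos: [0.4465, 0.1147, 0.0963]
eef_rot: [0.0, 0.86, 0.51, 0.0]
wrist_force: [1.2, 2.3, -0.7]
opening: 0.35
```

>>> drive_tool:
  commands:
    - {"dx": -0.63, "dy": 0.01, "dz": 0, "turn": -2.5, "gripper": 0.65}
    - {"dx": -1.26, "dy": 0.06, "dz": 0, "turn": -5, "gripper": 0.65}

```text
time_s: 15.0
eef_pos: [0.4413, 0.104, 0.0963]
eef_rot: [-0.0, 0.837, 0.547, 0.001]
wrist_force: [2.1, 4.5, -1.6]
opening: 0.351
```

>>> drive_tool:
  commands:
    - {"dx": -0.63, "dy": 0.01, "dz": 0, "turn": -2.5, "gripper": 0.65}
    - {"dx": -1.26, "dy": 0.06, "dz": 0, "turn": -5, "gripper": 0.65}

```text
time_s: 15.25
eef_pos: [0.4367, 0.0923, 0.0964]
eef_rot: [-0.0, 0.812, 0.583, 0.001]
wrist_force: [0.7, 5.3, -0.6]
opening: 0.346
```

>>> drive_tool:
  commands:
    - {"dx": -0.63, "dy": 0.01, "dz": 0, "turn": -2.5, "gripper": 0.65}
    - {"dx": -1.26, "dy": 0.06, "dz": 0, "turn": -5, "gripper": 0.65}

```text
time_s: 15.5
eef_pos: [0.4332, 0.0802, 0.0964]
eef_rot: [-0.0, 0.786, 0.618, 0.001]
wrist_force: [0.9, 4.3, -0.2]
opening: 0.354
```

>>> drive_tool:
  commands:
    - {"dx": -0.63, "dy": 0.01, "dz": 0, "turn": -2.5, "gripper": 0.65}
    - {"dx": -1.26, "dy": 0.06, "dz": 0, "turn": -5, "gripper": 0.65}

```text
time_s: 15.75
eef_pos: [0.4307, 0.0678, 0.0964]
eef_rot: [-0.0, 0.758, 0.652, 0.001]
wrist_force: [0.8, 5.5, -0.0]
opening: 0.349
```

>>> drive_tool:
  commands:
    - {"dx": -0.63, "dy": 0.01, "dz": 0, "turn": -2.5, "gripper": 0.65}
    - {"dx": -1.26, "dy": 0.06, "dz": 0, "turn": -5, "gripper": 0.65}

```text
time_s: 16.0
eef_pos: [0.4293, 0.0553, 0.0964]
eef_rot: [-0.0, 0.729, 0.684, 0.001]
wrist_force: [0.5, 5.4, 1.9]
opening: 0.352
```

>>> drive_tool:
  commands:
    - {"dx": -0.63, "dy": 0.01, "dz": 0, "turn": -2.5, "gripper": 0.65}
    - {"dx": -1.26, "dy": 0.06, "dz": 0, "turn": -5, "gripper": 0.65}

```text
time_s: 16.25
eef_pos: [0.429, 0.0427, 0.0964]
eef_rot: [-0.001, 0.699, 0.715, 0.001]
wrist_force: [0.7, 5.3, 2.3]
opening: 0.349
```

>>> drive_tool:
  commands:
    - {"dx": -0.63, "dy": 0.01, "dz": 0, "turn": -2.5, "gripper": 0.65}
    - {"dx": -1.26, "dy": 0.06, "dz": 0, "turn": -5, "gripper": 0.65}

```text
time_s: 16.5
eef_pos: [0.4297, 0.0309, 0.0964]
eef_rot: [-0.001, 0.667, 0.745, 0.001]
wrist_force: [0.1, 11.3, 3.4]
opening: 0.35
```

>>> drive_tool:
  commands:
    - {"dx": -0.63, "dy": 0.01, "dz": 0, "turn": -2.5, "gripper": 0.65}
    - {"dx": -1.26, "dy": 0.06, "dz": 0, "turn": -5, "gripper": 0.65}

```text
time_s: 16.75
eef_pos: [0.4314, 0.0196, 0.0963]
eef_rot: [-0.002, 0.634, 0.773, 0.002]
wrist_force: [-0.7, 16.2, 4.0]
opening: 0.348
```

That is the stop: the push rose from 5 to 11 and then 16 N, more than I meant to apply but below overload. Backing off now.

>>> drive_tool:
  commands:
    - {"dx": 0.6, "dy": 0.01, "dz": 0, "turn": 2.5, "gripper": 0.65}
    - {"dx": 1.26, "dy": 0.06, "dz": 0, "turn": 5, "gripper": 0.65}
    - {"dx": 1.8, "dy": 0.1, "dz": 0, "turn": 7, "gripper": 0.65}
    - {"dx": 2.5, "dy": 0.22, "dz": 0, "turn": 10, "gripper": 0.65}
    - {"dx": 3.0, "dy": 0.3, "dz": 0, "turn": 12, "gripper": 0.65}

```text
time_s: 17.38
eef_pos: [0.429, 0.0478, 0.0964]
eef_rot: [-0.0, 0.712, 0.702, 0.0]
wrist_force: [0.6, 2.7, 1.2]
opening: 0.351
```

```bash
python3 look.py w13 wrist; python3 look.py s13 side 120 240 160 310
```

```text
time_s 17.375
eef_pos [0.429  0.0478 0.0964]
wrist_force [0.6387 2.7298 1.1728]
opening 0.3513
time_s 17.425
eef_pos [0.429  0.0481 0.0964]
wrist_force [0.3416 3.2195 1.2864]
opening 0.3494
```

View pics/w13.png

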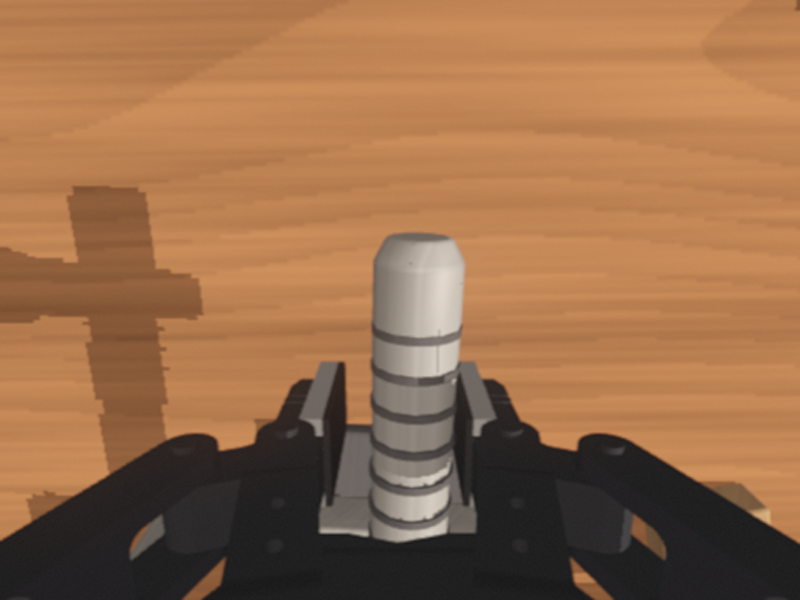

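View pics/s13.png

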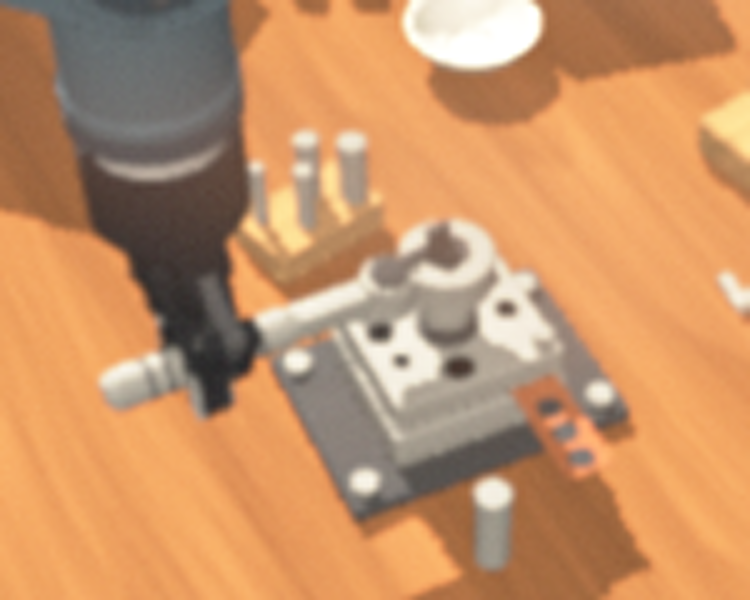

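The handle is unwinding elastically. I'll unload it fully.

>>> drive_tool:
  commands:
    - {"dx": 0.6, "dy": 0.01, "dz": 0, "turn": 2.5, "gripper": 0.65}
    - {"dx": 1.26, "dy": 0.06, "dz": 0, "turn": 5, "gripper": 0.65}
    - {"dx": 1.4, "dy": 0.06, "dz": 0, "turn": 5, "gripper": 0.65}
    - {"dx": 1.4, "dy": 0.06, "dz": 0, "turn": 5, "gripper": 0.65}

```text
time_s: 17.98
eef_pos: [0.43, 0.061, 0.0963]
eef_rot: [0.0, 0.741, 0.671, -0.0]
wrist_force: [0.1, 0.1, -0.3]
opening: 0.349
```

```bash
python3 look.py w14 wrist
```

```text
time_s 17.975
eef_pos [0.43   0.061  0.0963]
wrist_force [ 0.134   0.0564 -0.2715]
opening 0.3486
```

View pics/w14.png

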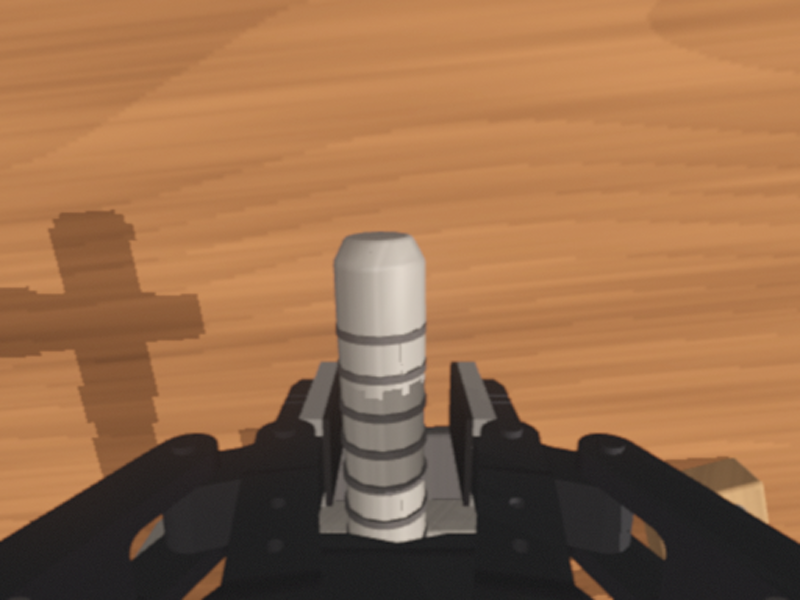

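The grip is unloaded (0 N). I'll centre on it, open, lift and check.

>>> drive_tool:
  commands:
    - {"dx": -0.3, "dy": 0, "dz": 0, "turn": 0, "gripper": 0.5}
    - {"dx": -0.3, "dy": 0, "dz": 0, "turn": 0, "gripper": 0.4}
    - {"dx": -0.3, "dy": 0, "dz": 0, "turn": 0, "gripper": 0.4}
    - {"dx": -0.3, "dy": 0, "dz": -3, "turn": 0, "gripper": 0.4}
    - {"dx": -0.3, "dy": 0, "dz": -7, "turn": 0, "gripper": 0.4}
    - {"dx": -0.3, "dy": -3, "dz": -12, "turn": 0, "gripper": 0.4}
    - {"dx": -0.3, "dy": -8, "dz": -15, "turn": 0, "gripper": 0.4}
    - {"dx": -0.3, "dy": -8, "dz": -15, "turn": 0, "gripper": 0.4}
    - {"dx": -0.3, "dy": -8, "dz": -15, "turn": 0, "gripper": 0.4}

```text
time_s: 19.15
eef_pos: [0.3505, 0.0663, 0.2462]
eef_rot: [0.0, 0.742, 0.671, 0.0]
wrist_force: [0.7, -0.1, -0.7]
opening: 0.599
```

```bash
python3 look.py s15 side 140 240 170 290; python3 look.py t15 top; python3 look.py w15 wrist
```

```text
time_s 19.15
eef_pos [0.3505 0.0663 0.2462]
wrist_force [ 0.6962 -0.1364 -0.6996]
opening 0.5992
time_s 19.2
eef_pos [0.3504 0.0663 0.2455]
wrist_force [ 0.3004  0.2252 -1.23  ]
opening 0.5984
time_s 19.25
eef_pos [0.3503 0.0662 0.2451]
wrist_force [-0.3795 -0.7332  0.6729]
opening 0.5974
```

View pics/s15.png

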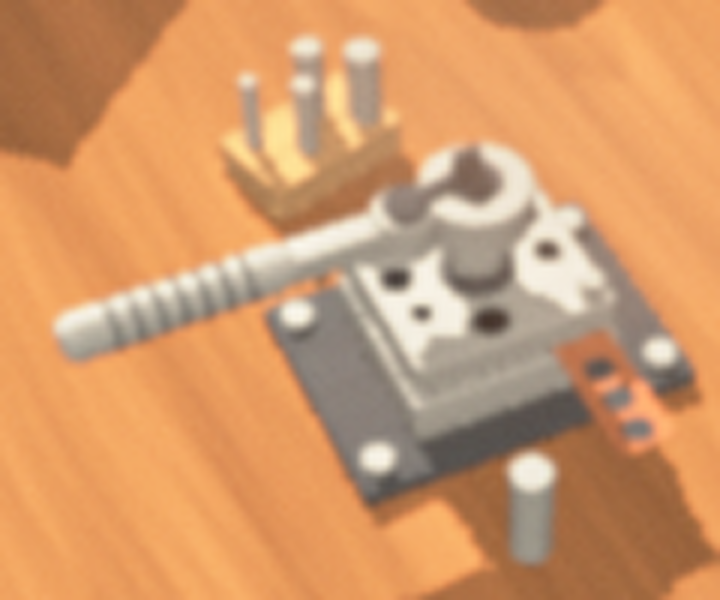

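View pics/t15.png

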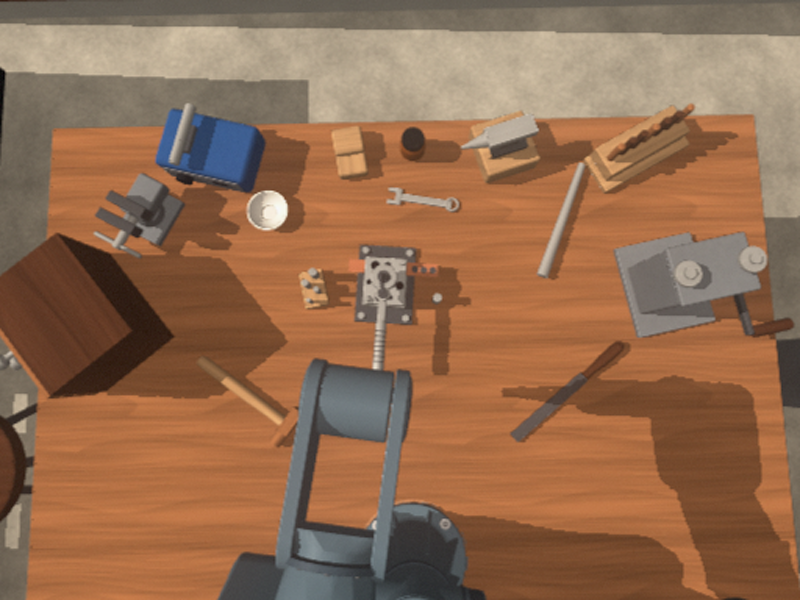

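View pics/w15.png

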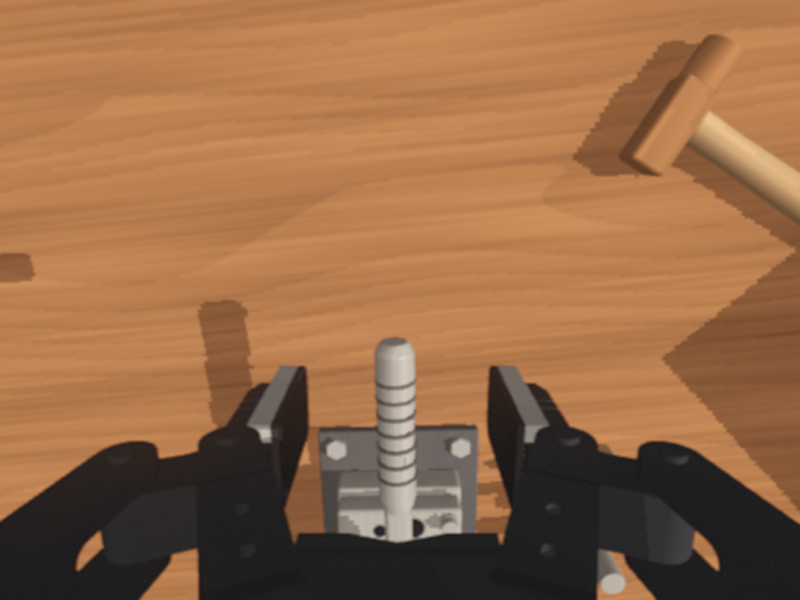

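Clear of everything. The lever is on the loosening side and the loose things are where they were. Handing in.

```bash
python3 -c "
from bench import ctrl
print(ctrl.hand_in())"
```

```text
the job is handed in; nothing more can be done
None
```

The job is handed in at about 19 s of the 64 s allowed. The ratchet is set to loosen and the bolt is backed off to its stop, judged by feel.

- **Lever:** I pushed it over with the shut fingertips at 5–7 N. It met its end stop and the push peaked at about 12.6 N. Pictures show it still on the loosening side after the first swing and again at the end.
- **Bolt:** I swung the handle with the jaws straddling the grip loosely. The first swing was 90°, then a free click-back at about 1 N or less. The second swing turned the bolt at about 5 N until it met its stop about 40–45° in.
- **Peak push:** At the stop it rose from 5 to 11 and then 16 N, because I had queued two 5° steps together. That is more than I intended and close to the 18 N overload. I backed off at once until the wrist force was about zero.
- **Final checks:** The gripper is clear above the bench, with nothing touched. In the last pictures the ratchet is on the bolt and the loose things I could see look unmoved. The arm partly hides the mallet in the top view, but the wrist camera shows its head undisturbed.
- **Not checked:** I did not measure the plate's height. That the bolt is at its stop rests on the force rise alone.

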